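# Seat the printing block and flip the ready flag

## Robot

A 7-joint arm with a two-finger parallel gripper is mounted at the origin on the work surface. World frame = base frame: x ahead of the robot, y to its left, z up, the work surface at z = 0. Lengths are in m, angles in rad, forces in N, time in s.
With the tool pointing down it reaches from about 0.35 to 0.9 m from the base axis. Payload 8.1 kg.
Tool frame: the origin (TCP) lies between the finger pads; the fingertips stand ahead of it and the grasp point (between the pads) is the TCP (arm.nose_length is the z of the fingertips in the tool frame, in m); z points along the fingers, y is the line along which they close (so a half turn about z gives the same grasp; the last joint's range is limited). The gripper opens to 92 mm and grips with 3 to 60 N. Pads are 19 mm wide; open, the fingers measure 130 mm over their backs; the gripper's body (75 mm by 190 mm) begins 47 mm behind the grasp point.
Start: joints at [1.012, 0.434, 0.025, 1.573, -0.012, 1.134, -0.075], TCP at [0.275, -0.561, 0.246] pointing down, gripper open.
Joint ranges: [-2.62, 2.62], [-0.44, 2.09], [-1.27, 1.32], [0.08, 2.57], [-1.32, 4.46], [0.12, 2], [-2.74, 2.74]. Speed limits (rad/s): [2.22, 2.22, 3.01, 3.01, 3.14, 3.14, 3.14].

## Interface

Orientations are given as a rotation vector (axis times angle).
In Python, from cell import sensors, optics, arm gives the robot as it stands.
- The arm moves only by the tool arm_command, never from a script. Its argument "deltas" is one flat list of numbers, 7 for each row, row after row: the turn, a rotation vector about the world's x, y, z as a fraction of full scale, then the shift along the world's x, y, z as a fraction of full scale, then the finger opening in mm, from 0 to 91.8. In form: [wx, wy, wz, dx, dy, dz, fingers, wx, wy, wz, dx, dy, dz, fingers, ...]. A call has 1 to 20 rows; each row is the pose to reach, as a shift and turn from the pose commanded when the call began; what a row does not reach only later rows make up. Full scale, the value 1, is 1 m for a shift and 90 degrees for a turn. A row lasts 1/10 s, in which the tool goes at most 50 mm and 8.59 degrees, less where a joint would pass 70% of its speed; a pose out of reach is approached as far as the arm can. A call with a number of a shift or a turn outside -1 to 1 is refused whole. A call with a gripper value outside its range is refused whole. The fingers move at their own pace and stop on an object; "force" is the grip in N (left out, the last holds). Time passes only in rows, so rows that repeat a pose let the fingers close. It gives the time, the measured TCP pose, the force, the opening and the grip force at its end, in the units of the state.
- sensors.observe(): the state, without advancing time (a new reading comes with each control period).
- optics.get_image(name): name is "scene" or "top"; returns the picture (480x640x3 uint8, blue, green, red); there is no depth.
- optics.calibration(name): a dict with "camera_matrix" (3x3 intrinsics, pixels), "D" ([k1, k2, p1, p2, k3] as OpenCV has them; the pictures are not rectified), "rvec" (rotation vector, rad) and "tvec" (3), from world to camera coordinates, as OpenCV has them. Camera axes: x right, y down, z forward; pixel columns grow to the right and rows downward; lengths in m; the calibration is good to about 2 mm. A picture is of the moment at which its call begins. calibration takes no time and is no camera call.
- arm.sign_off(): hands the job in; it is judged then, once.
The state is a dict: "clock": time; "joints": joint angles; "dq": joint speeds; "joint_efforts": joint torques, N m; "position": TCP position; "ee_rot": TCP orientation; "force": force on the tool from outside, world axes, zero at the start; "ft_torque": the same for the moment, N m; "width": opening from 0.0 (shut) to 1.0 (fully open); "gripper_force": force on a finger pad.
Only numpy, scipy, OpenCV 4.12 (cv2) and the standard library are available. Lean on these libraries where they do the work, as an engineer would, in place of code of your own. Each camera call takes 0.05 s, during which the arm holds its last target. There are 200 camera calls.

## Task

Push the carved printing block along the metal tray until it sits squarely and fully home against the tray's end stop, then flip the flag on the blue stand right over its hinge until it lies on its rest with the green face showing. Only push, gently, with the fingers: lift nothing, leave the yellow stand's flag showing red, and do not disturb the other things on the bench.

Things in the scene. Friction and masses are not known exactly. Their poses are not given: they have to be found in the camera images.
- tray: flat metal tray fixed to the bench, 260 (x) x 116 (y) x 20 mm high. Origin: centre of its underside. Floor 4 mm thick; dark rails 8 mm thick, tops at 20 mm, along both long sides (inner faces at y = +/-50 mm); at its own +x end a dark cross bar, the end stop, its inner face at x = +122 mm; open at the -x end, which is the end nearer the robot
- block_mid (a point): centre (half-way up) of the loose printing block, 100 (x) x 80 (y) x 23 mm high, 160 g, pale wood with a carved brick-red top, lying in the tray with its x roughly along the tray's x and sliding easily; its axes are the block's. Fully home it lies 72 mm from the tray's origin along the tray's +x
- stand_blue: flag stand painted blue, fixed, left or right of the tray. Foot plate 130 (x) x 120 (y) x 12 mm; origin: centre of its underside; front: its own +x. The flag's hinge line is parallel to its y axis, at x = 0, 110 mm up, between two 8 mm cheeks (inner faces y = +/-48 mm, tops below 145 mm). In front of the hinge a rest board slopes down to +x at 40 degrees
- flag_blue (a joint): the flag to flip: hinge angle (rad) of the blue stand's flag, starting at 0 to 0.25. 0: leaning up and back from the hinge to the stand's -x, 40 degrees above level, red up. It grows as the flag swings up and over: 0.87 upright, pi fully over, lying on the front rest board, 40 degrees below level, green up. The stiff hinge stays where it is left; about 1 N at the free edge turns it
- edge_blue (a point): middle of the free edge of the blue stand's flag, half-way through its thickness. The flag is a flat plate 84 mm wide (along the stand's y) and 5 mm thick, its free edge 85 mm from the hinge line; red on one side, green on the other
- edge_yellow (a point): middle of the free edge of the yellow stand's flag, half-way through its thickness. The flag is a flat plate 84 mm wide (along the stand's y) and 5 mm thick, its free edge 85 mm from the hinge line; red on one side, green on the other
- stand_yellow: flag stand painted yellow, fixed, on the other side of the tray from the blue one. Foot plate 130 (x) x 120 (y) x 12 mm; origin: centre of its underside; front: its own +x. The flag's hinge line is parallel to its y axis, at x = 0, 110 mm up, between two 8 mm cheeks (inner faces y = +/-48 mm, tops below 145 mm). In front of the hinge a rest board slopes down to +x at 40 degrees
- flag_yellow (a joint): leave alone: hinge angle (rad) of the yellow stand's flag, starting at 0 to 0.25. 0: leaning up and back from the hinge to the stand's -x, 40 degrees above level, red up. It grows as the flag swings up and over: 0.87 upright, pi fully over, lying on the front rest board, 40 degrees below level, green up. The stiff hinge stays where it is left; about 1 N at the free edge turns it
- tin_black: ink tin with a black label, 68 mm across, 58 mm high, origin at the centre of its underside; leave alone
- tin_red: ink tin with a red label, 68 mm across, 58 mm high, origin at the centre of its underside; leave alone
- jar: amber glass jar, 60 mm across, 90 mm high, origin at the centre of its underside; leave alone
- brush: brush lying on the bench at the left; leave alone
- knife: ink knife (spatula) lying on the glass slab at the right; leave alone
- brayer: ink roller with a wooden handle on the glass slab at the right, about 200 mm long, 42 mm high; leave alone
- spare: second printing block, black top, 100 x 80 x 23 mm, lying on the bench at the left, origin at the centre of its underside; leave alone
Things that resemble listed ones, but are neither listed nor needed, are in the scene too. Of the things shaped like the stand_yellow, the yellow one is meant.

How it is judged:
On the way, in this order (a step that is already met when the one before it is completed fails the run):
1. the block is home against the end stop (x of block_mid in the frame of tray above 0.067 m and angle between the x axis of block_mid and the x axis of tray, either way round below 0.06 rad), for 0.2 s.
2. the blue stand's flag is fully over, green up (value of joint flag_blue above 3 rad), for 0.2 s.
At the end, for the whole second after the job is handed in: The block lies in the tray within 5 mm of the end stop and square to within 0.06 rad, at rest; the blue stand's flag is within 0.14 rad of fully over; the yellow stand's flag is below 0.5 rad (all of step 1 and x of block_mid in the frame of tray below 0.077 m and z of block_mid in the frame of tray below 0.019 m and value of joint flag_blue above 3 rad and value of joint flag_yellow below 0.5 rad and linear speed of block below 0.01 m/s); the robot touches nothing.
It fails at once if the printing block is lifted (more than 12 mm) or tipped (z of block_mid in the frame of tray above 0.0275 m or angle between block_mid's own z axis and vertical above 0.2 rad).
It fails at once if the block or the flag is squeezed or pushed with more than 40 N (contact force between the fingers and block above 40 N or contact force between the fingers and stand_blue above 40 N).
It fails at once if the yellow stand's flag is turned up past 0.5 rad (value of joint flag_yellow above 0.5 rad).
It fails at once if another thing on the bench is shifted by more than 30 mm (distance of any of tin_black, tin_red, jar, brush, knife, brayer, spare from where it was at the start of the episode above 0.03 m).
It also fails if it takes over 69 s, if anything falls off the work surface, if the arm or the gripper's body presses on something with over 40 N, if the wrist force passes 120 N, or if a joint passes its speed limit or range.

## Working session

There is one attempt and no reset: what is moved stays moved. The work goes in short steps, Python scripts to look and compute and a tool call to move; the robot and the scene stay as the last step left them, time stands still between calls to the robot, and variables do not carry over. Pictures are saved under pics/ and viewed, at most 10 in all, crops included, and the job is handed in when it is done.

Besides the shell and the picture viewer there is one more tool, called by a JSON object that holds its "api" and its "payload". arm_command: Moves the arm, as the interface text tells. Its arguments: {"type":"object","properties":{"deltas":{"type":"array","items":{"type":"number"}},"force":{"type":"number"}},"required":["deltas"]}

```bash
mkdir -p pics; python3 - <<'E'
from cell import sensors, optics, arm
import cv2
for n in("scene","top"):
    cv2.imwrite(f"pics/{n}0.png",optics.get_image(n)); c=optics.calibration(n); print(n,c)
print(sensors.observe(),arm.nose_length)
E
```

```text
scene {'camera_matrix': array([[438.0208657 ,   0.        , 327.46038646],
       [  0.        , 438.0208657 , 233.94686725],
       [  0.        ,   0.        ,   1.        ]]), 'D': array([-0.06443024,  0.        ,  0.        ,  0.        ,  0.        ]), 'rvec': array([ 0.92485534,  2.40157172, -1.20867762]), 'tvec': array([ 0.44421897, -0.09769013,  1.4131635 ])}
top {'camera_matrix': array([[444.72241175,   0.        , 319.65184881],
       [  0.        , 444.72241175, 237.04520072],
       [  0.        ,   0.        ,   1.        ]]), 'D': array([-0.02933093,  0.        ,  0.        ,  0.        ,  0.        ]), 'rvec': array([ 2.1692424 , -2.17259271,  0.06603072]), 'tvec': array([-0.02333111,  0.53776092,  1.2682958 ])}
{'clock': 0.1, 'joints': array([ 1.0123982 ,  0.43514522,  0.02496973,  1.57402138, -0.01154732,
        1.13399132, -0.07514983]), 'dq': array([ 0.00060727, -0.00187422,  0.00234537, -0.00203668,  0.00031602,
        0.00022351, -0.00027259]), 'joint_efforts': array([ 2.23754862e-03, -6.69129109e+01,  9.87658761e-01, -3.15146685e+01,
       -6.05545356e-02,  3.73611914e-02,  4.52328982e-05]), 'position': array([ 0.27486049, -0.56083015,  0.24502252]), 'ee_rot': array([-3.05909385e+00, -7.09339701e-01,  7.68401821e-04]), 'force': array([-0.71191827,  0.53182195,  0.03260373]), 'ft_torque': array([0.00168271, 0.07191698, 0.036201  ]), 'gripper_force': 0.0, 'width': 1.003967109799142} 0.019
```

View pics/scene0.png

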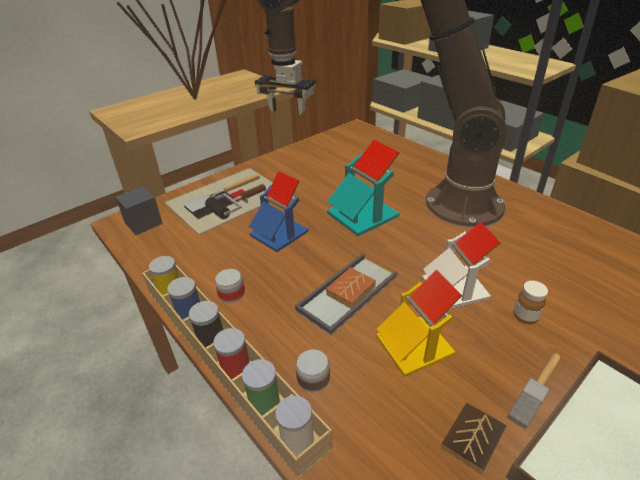

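View pics/top0.png

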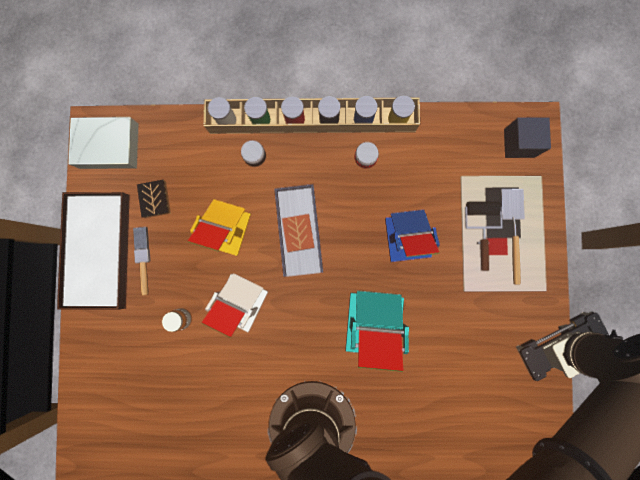

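```bash
python3 - <<'E'
import cv2
a=cv2.imread("pics/top0.png")[178:288,268:448]; cv2.imwrite("pics/c1.png",cv2.resize(a,None,fx=4.4,fy=4.4,interpolation=cv2.INTER_CUBIC))
a=cv2.imread("pics/scene0.png")[160:260,235:325]; cv2.imwrite("pics/c2.png",cv2.resize(a,None,fx=6,fy=6,interpolation=cv2.INTER_CUBIC))
E
```

```text
(no output)
```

View pics/c1.png

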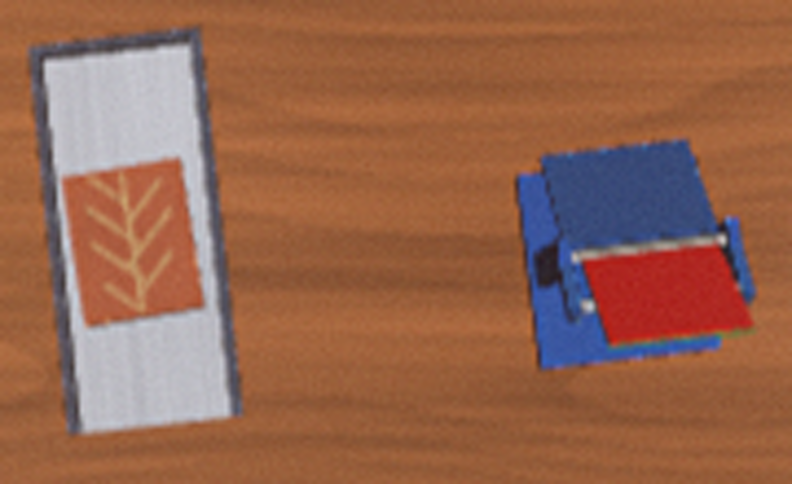

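View pics/c2.png

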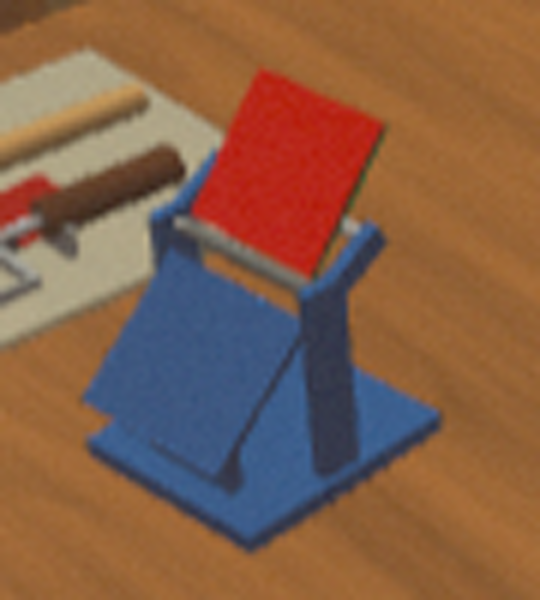

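```bash
cat > h.py <<'E'
import numpy as np,cv2
from cell import sensors, optics, arm
from scipy.optimize import least_squares
def proj(n,P):
    c=optics.calibration(n);return cv2.projectPoints(np.array(P,float).reshape(-1,3),c["rvec"],c["tvec"],c["camera_matrix"],c["D"])[0][:,0]
def place(p,L):
    c,s=np.cos(p[2]),np.sin(p[2]);L=np.array(L,float);return np.c_[p[0]+c*L[:,0]-s*L[:,1],p[1]+s*L[:,0]+c*L[:,1],L[:,2]]
def fit(obs,p0):  # obs: [(cam,local fn(p),pix)]
    f=lambda p:np.concatenate([(proj(n,place(p,l(p)))-u).ravel() for n,l,u in obs])
    r=least_squares(f,p0);return r.x,r.fun.round(1)
T=lambda a:np.array(a)/4.4+[268,178]-0.39
S=lambda a:np.array(a)/6+[235,160]-0.42
def flag(a,r=.085,y=.042,off=.0):
    t=np.pi-np.radians(40)-a
    return [[r*np.cos(t),s*y,.11+r*np.sin(t)] for s in(1,-1)]
E
python3 - <<'E'
from h import *
x,y=.13,.058
tray,r=fit([("top",lambda p:[[x,y,.02],[x,-y,.02],[-x,-y,.02],[-x,y,.02]],T([[32,47],[202,28],[241,414],[72,434]]))],[.6,0,0]);print("tray",tray,r)
b,r=fit([("top",lambda p:[[.05,.04,.027],[.05,-.04,.027],[-.05,-.04,.027],[-.05,.04,.027]],T([[62,178],[181,157],[204,305],[86,326]]))],[.6,0,0]);print("block",b,r)
c,s=np.cos(tray[2]),np.sin(tray[2]);d=b[:2]-tray[:2];print("block in tray",c*d[0]+s*d[1],-s*d[0]+c*d[1],b[2]-tray[2])
st,r=fit([("top",lambda p:[[.065,.06,.012],[-.065,.06,.012]],T([[517,175],[541,368]])),
 ("scene",lambda p:[[.065,-.06,.012],[.065,.06,.012],[-.065,.06,.012]],S([[90,440],[250,538],[440,412]])),
 ("top",lambda p:flag(p[3]),T([[610,346],[751,327]])),("scene",lambda p:flag(p[3])[::-1],S([[262,70],[383,125]]))],[.6,-.25,0,.1]);print("stand",st,r)
E
```

```text
tray [0.5594937  0.03703649 0.10580655] [-0.4 -0.3  0.2 -0.3  0.8  0.4 -0.7  0.1]
block [0.55078493 0.0387156  0.16530396] [-0.2 -0.2 -0.1 -0.1  0.4  0.2 -0.1  0.1]
block in tray -0.008482734382061003 0.0025894483385007034 0.05949740857143121
stand [ 0.53730076 -0.2818286   0.11199259  0.14812565] [-0.2  0.2 -0.1  0.5 -0.9 -0.  -0.2  0.3  0.4  0.3 -0.3 -0.2  0.5  0.3
 -0.2 -0.2  0.2  0.1]
```

{"api": "arm_command", "payload": {"deltas": [0, 0, 0, 0, 0, 0.05, 40, 0, 0, 0, 0, 0, 0.1, 40, 0, 0, 0, 0, 0, 0.155, 40, 0, 0, 0, 0, 0, 0.155, 40, 0, 0, -0.05, 0.015, 0.04, 0.155, 40, 0, 0, -0.1, 0.03, 0.08, 0.155, 40, 0, 0, -0.15, 0.04, 0.12, 0.155, 40, 0, 0, -0.2, 0.053, 0.16, 0.155, 40, 0, 0, -0.223, 0.066, 0.2, 0.155, 40, 0, 0, -0.223, 0.079, 0.24, 0.155, 40, 0, 0, -0.223, 0.092, 0.28, 0.155, 40, 0, 0, -0.223, 0.105, 0.32, 0.155, 40, 0, 0, -0.223, 0.118, 0.36, 0.155, 40, 0, 0, -0.223, 0.131, 0.4, 0.155, 40, 0, 0, -0.223, 0.144, 0.44, 0.155, 40, 0, 0, -0.223, 0.157, 0.48, 0.155, 40, 0, 0, -0.223, 0.17, 0.52, 0.155, 40, 0, 0, -0.223, 0.18, 0.56, 0.155, 40, 0, 0, -0.223, 0.185, 0.588, 0.155, 40, 0, 0, -0.223, 0.185, 0.588, 0.155, 40]}}

```text
clock: 2.1
position: [0.4599, 0.0313, 0.4002]
ee_rot: [-3.135, -0.176, 0.001]
force: [0.2, 0.4, -0.8]
width: 0.436
gripper_force: 0.0
```

{"api": "arm_command", "payload": {"deltas": [0, 0, 0, 0, 0, -0.04, 40, 0, 0, 0, 0, 0, -0.08, 40, 0, 0, 0, 0, 0, -0.12, 40, 0, 0, 0, 0, 0, -0.16, 40, 0, 0, 0, 0, 0, -0.2, 40, 0, 0, 0, 0, 0, -0.24, 40, 0, 0, 0, 0, 0, -0.27, 40, 0, 0, 0, 0, 0, -0.3, 40, 0, 0, 0, 0, 0, -0.32, 40, 0, 0, 0, 0, 0, -0.335, 40, 0, 0, 0, 0, 0, -0.35, 40, 0, 0, 0, 0, 0, -0.36, 40, 0, 0, 0, 0, 0, -0.366, 40, 0, 0, 0, 0, 0, -0.371, 40, 0, 0, 0, 0, 0, -0.371, 40, 0, 0, 0, 0, 0, -0.371, 40]}}

```text
clock: 3.7
position: [0.4603, 0.0268, 0.0301]
ee_rot: [3.137, 0.165, 0.001]
force: [0.2, -0.1, -0.7]
width: 0.436
gripper_force: 0.0
```

{"api": "arm_command", "payload": {"deltas": [0, 0, 0, 0.008, 0.0008, 0, 40, 0, 0, 0, 0.016, 0.0017, 0, 40, 0, 0, 0, 0.022, 0.0023, 0, 40, 0, 0, 0, 0.026, 0.0027, 0, 40, 0, 0, 0, 0.03, 0.0032, 0, 40, 0, 0, 0, 0.034, 0.0036, 0, 40, 0, 0, 0, 0.038, 0.004, 0, 40, 0, 0, 0, 0.042, 0.0044, 0, 40, 0, 0, 0, 0.046, 0.0049, 0, 40, 0, 0, 0, 0.05, 0.0053, 0, 40, 0, 0, 0, 0.055, 0.0058, 0, 40, 0, 0, 0, 0.06, 0.0063, 0, 40, 0, 0, 0, 0.065, 0.0069, 0, 40, 0, 0, 0, 0.07, 0.0074, 0, 40, 0, 0, 0, 0.075, 0.0079, 0, 40, 0, 0, 0, 0.08, 0.0084, 0, 40, 0, 0, 0, 0.085, 0.009, 0, 40, 0, 0, 0, 0.09, 0.0095, 0, 40, 0, 0, 0, 0.094, 0.0099, 0, 40, 0, 0, 0, 0.097, 0.0103, 0, 40]}}

```text
clock: 5.7
position: [0.5575, 0.0371, 0.0297]
ee_rot: [3.137, 0.165, 0.0]
force: [-0.5, 0.1, 0.6]
width: 0.438
gripper_force: 0.6
```

Creep the last part in small steps, watching force.

{"api": "arm_command", "payload": {"deltas": [0, 0, 0, 0.002, 0.0002, 0, 40, 0, 0, 0, 0.004, 0.0004, 0, 40, 0, 0, 0, 0.006, 0.0006, 0, 40, 0, 0, 0, 0.008, 0.0008, 0, 40, 0, 0, 0, 0.01, 0.0011, 0, 40, 0, 0, 0, 0.012, 0.0013, 0, 40, 0, 0, 0, 0.012, 0.0013, 0, 40]}}

```text
clock: 6.4
position: [0.5695, 0.0385, 0.0298]
ee_rot: [-3.137, -0.166, -0.001]
force: [-0.3, 0.0, 0.2]
width: 0.438
gripper_force: 0.0
```

```bash
python3 - <<'E'
from h import *
a=optics.get_image("scene");cv2.imwrite("pics/s1.png",cv2.resize(a[245:335,285:405],None,fx=6,fy=6,interpolation=cv2.INTER_CUBIC))
E
```

```text
(no output)
```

View pics/s1.png

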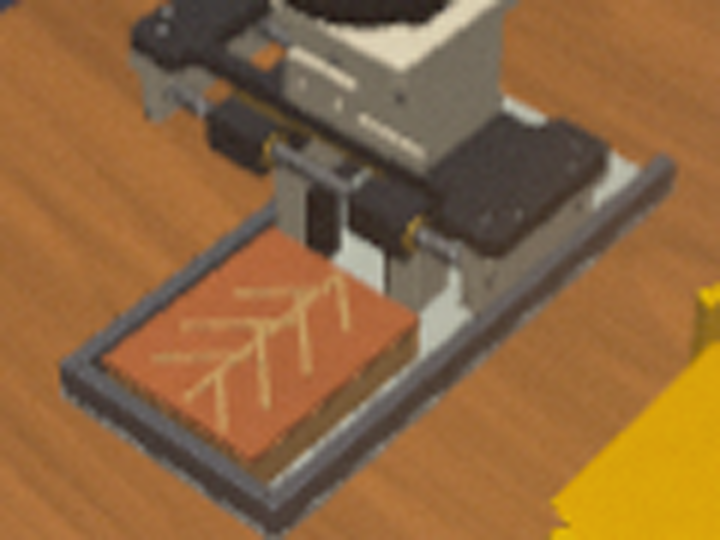

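The block is almost at the stop (far edge crop (105,360)–(250,460)), square, with no stop force yet; press on a little.

{"api": "arm_command", "payload": {"deltas": [0, 0, 0, 0.001, 0.0001, 0, 40, 0, 0, 0, 0.002, 0.0002, 0, 40, 0, 0, 0, 0.002, 0.0002, 0, 40]}}

```text
clock: 6.75
position: [0.5706, 0.0385, 0.0297]
ee_rot: [3.137, 0.166, -0.002]
force: [-3.0, -0.7, 2.7]
width: 0.433
gripper_force: 1.4
```

{"api": "arm_command", "payload": {"deltas": [0, 0, 0, 0.001, 0.0001, 0, 40, 0, 0, 0, 0.0015, 0.0002, 0, 40, 0, 0, 0, 0.0015, 0.0002, 0, 40]}}

```text
clock: 7.05
position: [0.5706, 0.0385, 0.0294]
ee_rot: [3.136, 0.166, -0.006]
force: [-8.3, -1.3, 6.0]
width: 0.434
gripper_force: 3.8
```

{"api": "arm_command", "payload": {"deltas": [0, 0, 0, -0.01, -0.001, 0, 40, 0, 0, 0, -0.03, -0.003, 0, 40, 0, 0, 0, -0.04, -0.004, 0.03, 40, 0, 0, 0, -0.04, -0.004, 0.07, 20, 0, 0, 0, -0.04, -0.004, 0.11, 0, 0, 0, 0, -0.04, -0.004, 0.15, 0, 0, 0, 0, -0.04, -0.004, 0.19, 0, 0, 0, 0, -0.04, -0.004, 0.23, 0, 0, 0, 0, -0.04, -0.004, 0.27, 0, 0, 0, 0.004, -0.06, -0.04, 0.27, 0, 0, 0, 0.004, -0.08, -0.08, 0.27, 0, 0, 0, 0.004, -0.1, -0.12, 0.27, 0, 0, 0, 0.004, -0.12, -0.16, 0.27, 0, 0, 0, 0.004, -0.13, -0.2, 0.27, 0, 0, 0, 0.004, -0.14, -0.24, 0.27, 0, 0, 0, 0.004, -0.1445, -0.28, 0.27, 0, 0, 0, 0.004, -0.1445, -0.31, 0.27, 0, 0, 0, 0.004, -0.1445, -0.333, 0.27, 0, 0, 0, 0.004, -0.1445, -0.333, 0.27, 0, 0, 0, 0.004, -0.1445, -0.333, 0.27, 0]}}

```text
clock: 9.05
position: [0.428, -0.2941, 0.2995]
ee_rot: [-3.137, -0.174, -0.0]
force: [0.7, 0.0, -0.3]
width: 0.004
gripper_force: 0.0
```

```bash
python3 - <<'E'
from h import *
a=optics.get_image("scene");cv2.imwrite("pics/s2.png",a[90:350,200:520])
print(sensors.observe()["position"])
E
```

```text
[ 0.42822502 -0.29331303  0.29966119]
```

View pics/s2.png

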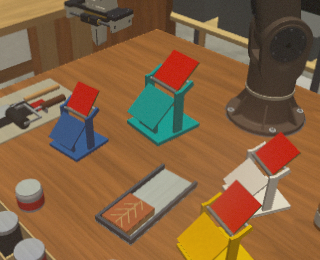

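The block sits against the stop ((105,218) in the crop), square, and the blue flag is clear of the gripper. Descend behind it.

{"api": "arm_command", "payload": {"deltas": [0, 0, 0, 0, 0, -0.04, 0, 0, 0, 0, 0, 0, -0.08, 0, 0, 0, 0, 0, 0, -0.11, 0, 0, 0, 0, 0, 0, -0.131, 0, 0, 0, 0, 0, 0, -0.131, 0, 0, 0, 0, 0.01, 0.001, -0.131, 0, 0, 0, 0, 0.02, 0.0022, -0.131, 0, 0, 0, 0, 0.028, 0.0031, -0.131, 0, 0, 0, 0, 0.036, 0.004, -0.131, 0, 0, 0, 0, 0.044, 0.005, -0.131, 0, 0, 0, 0, 0.052, 0.0058, -0.131, 0, 0, 0, 0, 0.06, 0.0067, -0.131, 0, 0, 0, 0, 0.067, 0.0075, -0.131, 0, 0, 0, 0, 0.074, 0.0083, -0.131, 0]}}

```text
clock: 10.5
position: [0.5027, -0.2858, 0.1687]
ee_rot: [-3.137, -0.175, -0.0]
force: [-1.5, 0.8, 0.7]
width: 0.01
gripper_force: 0.5
```

{"api": "arm_command", "payload": {"deltas": [0, 0, 0, 0.008, 0.0009, 0, 0, 0, 0, 0, 0.016, 0.0018, 0, 0, 0, 0, 0, 0.024, 0.0027, 0, 0, 0, 0, 0, 0.032, 0.0036, 0, 0, 0, 0, 0, 0.04, 0.0045, 0, 0, 0, 0, 0, 0.048, 0.0054, 0, 0, 0, 0, 0, 0.056, 0.0063, 0, 0, 0, 0, 0, 0.064, 0.0072, 0, 0, 0, 0, 0, 0.0715, 0.008, 0, 0, 0, 0, 0, 0.078, 0.0087, -0.008, 0, 0, 0, 0, 0.083, 0.0093, -0.016, 0, 0, 0, 0, 0.088, 0.0099, -0.025, 0, 0, 0, 0, 0.092, 0.0103, -0.034, 0, 0, 0, 0, 0.096, 0.0108, -0.044, 0, 0, 0, 0, 0.099, 0.0111, -0.052, 0, 0, 0, 0, 0.101, 0.0113, -0.06, 0, 0, 0, 0, 0.101, 0.0113, -0.066, 0, 0, 0, 0, 0.101, 0.0113, -0.07, 0]}}

```text
clock: 12.3
position: [0.6029, -0.2746, 0.0981]
ee_rot: [-3.137, -0.175, 0.001]
force: [-0.4, 0.3, 0.6]
width: 0.006
gripper_force: 0.3
```

Now down towards the rest in small steps.

{"api": "arm_command", "payload": {"deltas": [0, 0, 0, 0, 0, -0.003, 0, 0, 0, 0, 0, 0, -0.006, 0, 0, 0, 0, 0, 0, -0.009, 0, 0, 0, 0, 0, 0, -0.011, 0, 0, 0, 0, 0, 0, -0.011, 0]}}

```text
clock: 12.8
position: [0.6029, -0.2746, 0.0875]
ee_rot: [-3.137, -0.175, 0.0]
force: [1.3, 0.3, 0.3]
width: 0.005
gripper_force: 0.1
```

{"api": "arm_command", "payload": {"deltas": [0, 0, 0, 0, 0, -0.001, 0, 0, 0, 0, 0, 0, -0.002, 0, 0, 0, 0, 0, 0, -0.002, 0]}}

```text
clock: 13.1
position: [0.6032, -0.2746, 0.0858]
ee_rot: [3.137, 0.175, 0.0]
force: [-0.0, 0.1, 1.6]
width: 0.006
gripper_force: 0.6
```

{"api": "arm_command", "payload": {"deltas": [0, 0, 0, 0, 0, -0.001, 0, 0, 0, 0, 0, 0, -0.002, 0, 0, 0, 0, 0, 0, -0.002, 0]}}

```text
clock: 13.4
position: [0.6039, -0.2747, 0.0844]
ee_rot: [3.136, 0.175, 0.003]
force: [1.0, 0.6, 5.6]
width: 0.005
gripper_force: 2.3
```

{"api": "arm_command", "payload": {"deltas": [0, 0, 0, 0, 0, -0.001, 0, 0, 0, 0, 0, 0, -0.001, 0, 0, 0, 0, 0, 0, -0.001, 0]}}

```text
clock: 13.7
position: [0.6043, -0.2747, 0.0839]
ee_rot: [3.136, 0.176, 0.004]
force: [0.3, 0.4, 7.9]
width: 0.004
gripper_force: 3.2
```

```bash
python3 - <<'E'
from h import *
a=optics.get_image("scene");cv2.imwrite("pics/s3.png",cv2.resize(a[140:260,225:345],None,fx=5,fy=5,interpolation=cv2.INTER_CUBIC))
E
```

```text
(no output)
```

View pics/s3.png

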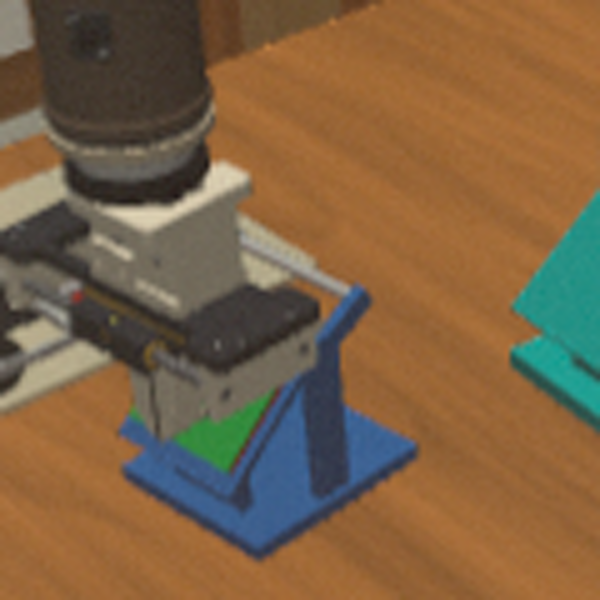

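The flag lies flat on its rest board with green up (crop (225,435)) and the force rises, so it is fully over. Back off upward.

{"api": "arm_command", "payload": {"deltas": [0, 0, 0, 0.002, 0, 0.02, 0, 0, 0, 0, 0.005, 0, 0.06, 0, 0, 0, 0, 0.005, 0, 0.1, 0, 0, 0, 0, 0.005, 0, 0.15, 0, 0, 0, 0, 0, 0, 0.2, 0, 0, 0, 0, 0, 0, 0.25, 0, 0, 0, 0, -0.04, -0.02, 0.27, 0, 0, 0, 0, -0.08, -0.04, 0.27, 0, 0, 0, 0, -0.12, -0.06, 0.27, 0, 0, 0, 0, -0.16, -0.08, 0.27, 0, 0, 0, 0, -0.2, -0.1, 0.27, 0, 0, 0, 0, -0.2, -0.1, 0.27, 0, 0, 0, 0, -0.2, -0.1, 0.27, 0]}}

```text
clock: 15.05
position: [0.4021, -0.3752, 0.3529]
ee_rot: [3.137, 0.171, 0.0]
force: [1.0, 0.7, 0.4]
width: 0.008
gripper_force: 0.0
```

```bash
python3 - <<'E'
from h import *
a=optics.get_image("scene");cv2.imwrite("pics/s4.png",cv2.resize(a[160:350,230:480],None,fx=3,fy=3,interpolation=cv2.INTER_CUBIC))
E
```

```text
(no output)
```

View pics/s4.png

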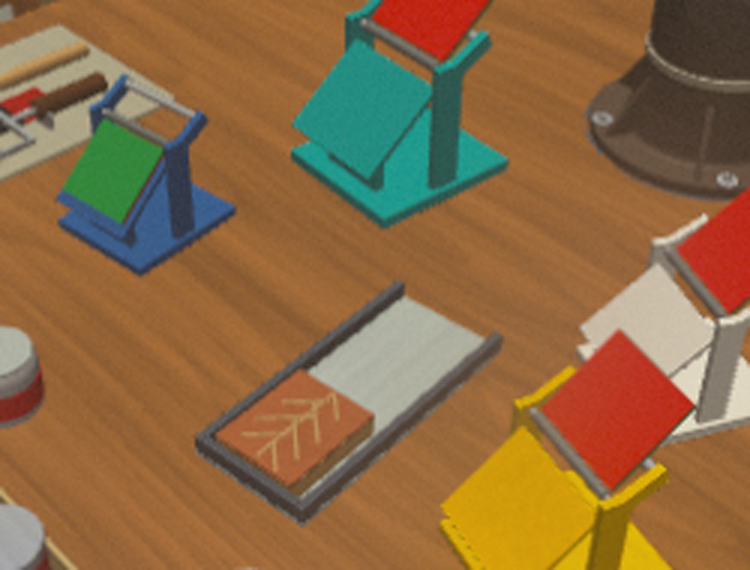

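The blue flag is over and lying on its rest with green up ((110,170)). The block is home and square ((295,430)), and the yellow flag still shows red.

```bash
python3 -c "
from cell import arm
print(arm.sign_off())"
```

```text
the job is handed in; nothing more can be done
None
```

I pushed the block home and square against the end stop, flipped the blue flag over onto its rest with green up, left the yellow flag showing red, and handed the job in at about 15 s; the sign-off returned no verdict.

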